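Put the hung cup away and close the kit tray

ROBOT

A 6-joint arm with a two-finger parallel gripper is mounted at the origin on the work surface. World frame = base frame: x ahead of the robot, y to its left, z up, the work surface at z = 0. Lengths are in mm, angles in rad, forces in N, time in s.
With the tool pointing down it reaches from about 275 to 1000 mm from the base axis. Payload 8.4 kg.
Tool frame: the origin (TCP) lies midway between the tips of the shut fingers; the grasp point (between the pads) lies 19 mm behind it; z points along the fingers, y is the line along which they close (so a half turn about z gives the same grasp; the last joint's range is limited). The gripper opens to 85 mm and grips with 20 to 120 N. Pads are 22 mm wide; open, the fingers measure 114 mm over their backs; the gripper's body (76 mm by 85 mm) begins 54 mm behind the grasp point. The pads swing forward as they close: fully open they stand 13 mm farther back than shut.
Start: joints at [1.175, 0.353, 1.633, -0, 1.155, -0.002], TCP at [239.811, 577.164, 231.281] pointing down, gripper open.
Joint ranges: [-2.63, 2.63], [-0.92, 2.1], [0.06, 2.66], [-1.3, 4.44], [0, 2.69], [-3.02, 3.02]. Speed limits (rad/s): [2.22, 2.22, 2.79, 3.14, 3.14, 3.14].

INTERFACE

Orientations are given as [roll, pitch, yaw] about the fixed x, y, z axes, in that order (R = Rz(yaw) Ry(pitch) Rx(roll)).
In Python, from rig import monitor, imaging, r gives the robot as it stands.
- The arm moves only by the tool drive_tool, never from a script. Its argument "plan" is a list of rows, each an object of numbers: "x", "y", "z": the shift along the tool's x, y, z in units of 50 mm (1.0 is 50 mm); "ax", "ay", "az": the turn, a rotation vector about the tool's x, y, z in units of 6 degrees (1.0 is 6 degrees); "hand": the finger opening in mm, from 0 to 85.4. In form: [{"x": .., "y": .., "z": .., "ax": .., "ay": .., "az": .., "hand": ..}, ...]. A call has 1 to 8 rows; each row is the pose to reach, as a shift and turn from the pose commanded when the call began, along the tool's axes at that moment; what a row does not reach only later rows make up. A row lasts 1/10 s, in which the tool goes at most 50 mm and 8.59 degrees, less where a joint would pass 70% of its speed; a pose out of reach is approached as far as the arm can. A call with a gripper value outside its range is refused whole. The fingers move at their own pace and stop on an object; "grip_force" is the grip in N (left out, the last holds). Time passes only in rows, so rows that repeat a pose let the fingers close. It gives the time, the measured TCP pose, the force, the opening and the grip force at its end, in the units of the state.
- monitor.sense(): the state, without advancing time (a new reading comes with each control period).
- imaging.grab_frame(name): name is "side" or "top" or "wrist"; returns the picture (480x640x3 uint8, red, green, blue); there is no depth.
- imaging.camera_info(name): a dict with "mtx" (3x3 intrinsics, pixels), "R" (3x3) and "t" (3): a world point X has camera coordinates R X + t. Camera axes: x right, y down, z forward; pixel columns grow to the right and rows downward; lengths in mm; the calibration is good to about 2 mm. A picture is of the moment at which its call begins: read the wrist's pose just before it. camera_info takes no time and is no camera call; for the wrist camera it gives the pose at the moment of the call.
- r.sign_off(): hands the job in; it is judged then, once.
The state is a dict: "clock": time; "qpos": joint angles; "qvel": joint speeds; "joint_efforts": joint torques, N m; "eef_pos": TCP position; "tcp_rot": TCP orientation; "contact_force": force on the tool from outside, world axes, zero at the start; "wrist_torque": the same for the moment, N m; "opening": opening from 0.0 (shut) to 1.0 (fully open); "grasp_force": force on a finger pad.
Only numpy, scipy, OpenCV 4.12 (cv2) and the standard library are available. Lean on these libraries where they do the work, as an engineer would, in place of code of your own. Each camera call takes 0.05 s, during which the arm holds its last target. There are 200 camera calls.

TASK

Lift the camping cup up and off its hook, set it upright in the bowl in the pulled-out tray (do not drop it), then push the tray fully home under the shelf until its catch seats, without slamming it. Leave the grey bin, the headlamp and the whistle where they are, and keep the cup standing in the bowl.

Things in the scene. Friction and masses are not known exactly. Their poses are not given: they have to be found in the camera images.
- cup: Steel camping cup, straight, 60 mm diameter, 75 mm tall, 120 g. Origin: centre of underside, z up. On its +x side a strap handle 14 mm wide, an upside-down J open below: leaves the wall 60-63 mm up, its free leg (44.5 to 47.5 mm from the cup's axis) hangs down to 35 mm above the underside. At the start it hangs nearly upright, handle over the rack's tongue; raised 26 mm, it is clear.
- rack: Fixed aluminium rack, left or right of the tray. Origin: on the table, z up. Base 130 x 120 x 12 mm; upright plate 12 mm thick (x -6 to +6 mm), 80 mm wide (y) up to z = 148 mm, then a hook tongue 30 mm wide up to z = 185 mm. The cup hangs on its -x side, the cup's axis 36.5 mm from the origin, underside at z = 125 mm.
- bowl: Loose dark silicone bowl, 130 mm diameter at the rim, 38 mm high, standing in the front part of the tray. Origin: centre of its underside; floor 4 mm thick, flat inside over a radius of 44 mm, flaring to the rim (inner radius 61 mm).
- cubby: Fixed wooden cubby, 280 mm deep, 290 mm wide; its shelf on top has its underside 125 mm and top 140 mm above the table, front edge at x = 25 mm. Origin: on the table below the front edge of its side cheeks, midway between them; +x points into the cubby (the way the tray is pushed), z up.
- tray (a joint): How far the aluminium tray is pulled out, m: 0 = fully home, 0.2 = fully out. A sprung catch resists from 16 mm (about 12 N), crest at 7 mm, then draws the tray home. Tray 220 mm wide, 260 deep, floor 23 mm and side walls 65 mm above the table; front panel 272 mm wide, 15 thick, 12 to 105 mm above the table, its back meeting the cheeks (x = 0 of the cubby) at joint 0.
- tray_handle (a point): Centre of the horizontal bar handle (120 mm long, across the tray) on the tray's front panel, 75 mm above the table, 35 mm in front of the panel's face; it moves with the tray. At joint 0 it lies at x = -50 mm of the cubby. Axes as the cubby's.
- bin: Bystander: open grey plastic bin, 110 x 130 x 80 mm, on the table on the other side of the tray. Origin: centre of its underside.
- headlamp: Bystander: black headlamp without strap, 52 x 70 x 42 mm, on the shelf of the cubby. Origin: centre of its underside.
- whistle: Bystander: white plastic whistle, 60 x 20 x 26 mm, on the shelf of the cubby. Origin: underside, below the round chamber.
- carabiner: Bystander: dark metal carabiner, 100 x 62 x 13 mm, lying in the tray beside the bowl. Origin: centre of its underside. It rides with the tray.

How it is judged (in metres and radians):
On the way, in this order (a step that is already met when the one before it is completed fails the run):
1. the cup is lifted up and off its hook ((z of cup in the frame of rack above 0.153 m or horizontal distance between cup and rack above 0.09 m)), for 0.05 s.
2. the cup stands upright on the bowl's floor, let go (horizontal distance between cup and bowl below 0.02 m and z of cup in the frame of bowl below 0.012 m and angle between cup's own z axis and vertical below 0.15 rad and contact force between cup and the fingers below 0.1 N), for 0.2 s.
At the end, for the whole second after the job is handed in: The tray is within 4 mm of fully home and still (seated at its catch); the bowl stands flat in it; the cup stands in the bowl at rest, within 20 mm of its centre, its underside less than 12 mm above the bowl's, tilted less than 0.15 rad (horizontal distance between cup and bowl below 0.02 m and z of cup in the frame of bowl below 0.012 m and angle between cup's own z axis and vertical below 0.15 rad and value of joint tray below 0.004 m and velocity of joint tray below 0.02 m/s and linear speed of cup below 0.03 m/s and angle between bowl's own z axis and vertical below 0.12 rad and height (world z) of bowl below 0.03 m and x of bowl in the frame of cubby between 0.05 and 0.2 m); the robot touches nothing.
It fails at once if the tray is slammed: it closes faster than 0.35 m/s (velocity of joint tray below -0.35 m/s).
It fails at once if the cup is dropped: it moves faster than 0.6 m/s with no finger on it (linear speed of cup above 0.6 m/s and contact force between cup and the fingers below 0.05 N).
It fails at once if a bystander (bin, headlamp or whistle) is moved more than 30 mm (distance of any of bin, headlamp, whistle from where it was at the start of the episode above 0.03 m).
It also fails if it takes over 64 s, if anything falls off the work surface, if the arm or the gripper's body presses on something with over 40 N, if the wrist force passes 120 N, or if a joint passes its speed limit or range.

## Working session

There is one attempt and no reset: what is moved stays moved. The work goes in short steps, Python scripts to look and compute and a tool call to move; the robot and the scene stay as the last step left them, time stands still between calls to the robot, and variables do not carry over. Pictures are saved under pics/ and viewed, at most 10 in all, crops included, and the job is handed in when it is done.

Besides the shell and the picture viewer there is one more tool, called after "Request:" as name([rows], argument=value, ...), one row to a line, values as JSON. drive_tool: Moves the arm, as the interface text tells. Its arguments: {"type":"object","properties":{"plan":{"type":"array","items":{"type":"object","properties":{"x":{"type":"number"},"y":{"type":"number"},"z":{"type":"number"},"ax":{"type":"number"},"ay":{"type":"number"},"az":{"type":"number"},"hand":{"type":"number"}}}},"grip_force":{"type":"number"}},"required":["plan"]}

```bash
mkdir -p pics; python3 - <<'E'
from rig import monitor, imaging, r
import cv2,numpy as np
s=monitor.sense();print({k:np.round(v,3).tolist() for k,v in s.items()})
for n in ['side','top']:
    c=imaging.camera_info(n);print(n,np.round(c['mtx'],1).tolist(),np.round(c['R'],3).tolist(),np.round(c['t'],1).tolist())
    cv2.imwrite(f'pics/{n}0.png',imaging.grab_frame(n)[:,:,::-1])
E
```

```text
{'clock': 0.0, 'qpos': [1.175, 0.354, 1.634, 0.0, 1.155, -0.002], 'qvel': [0.001, 0.0, -0.001, 0.001, 0.001, 0.0], 'joint_efforts': [-0.0, -60.524, -34.208, 0.0, 0.009, 0.0], 'eef_pos': [239.62, 576.724, 230.555], 'tcp_rot': [-3.14, -0.0, 2.748], 'contact_force': [-1.024, -0.178, -0.483], 'wrist_torque': [-0.006, -0.028, -0.056], 'grasp_force': 0.0, 'opening': 0.999}
side [[457.1, 0.0, 319.0], [0.0, 457.1, 244.3], [0.0, 0.0, 1.0]] [[-0.903, -0.428, 0.017], [-0.26, 0.515, -0.817], [0.341, -0.743, -0.576]] [572.2, 264.4, 655.5]
top [[485.4, 0.0, 318.1], [0.0, 485.4, 246.5], [0.0, 0.0, 1.0]] [[-0.012, -1.0, -0.005], [-0.998, 0.012, -0.065], [0.065, 0.004, -0.998]] [33.8, 628.0, 933.5]
```

View pics/top0.png

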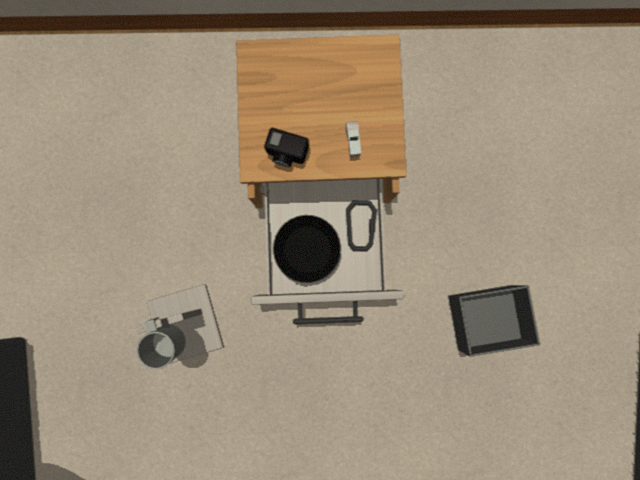

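View pics/side0.png

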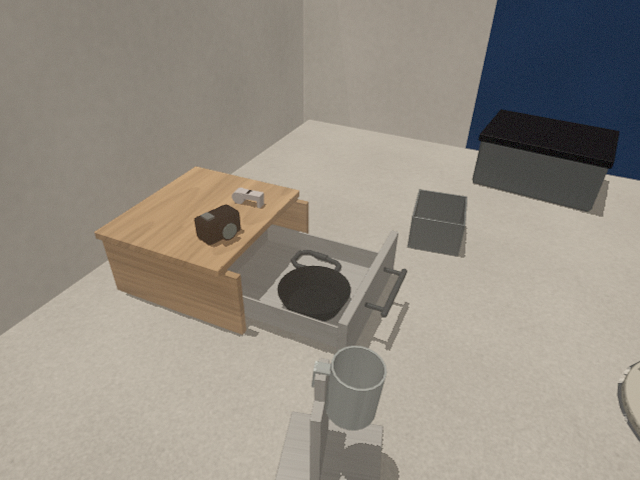

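The top view shows the cup rim at about (157,350), the tongue near (165,323), the bowl at (307,249), the handle at (328,321), and the bin on the right. In the side view the cup rim is at about (358,367). Next I'll enlarge crops to refine these.

```bash
cat > h.py <<'E'
from rig import monitor, imaging, r
import cv2,numpy as np
def bp(n,u,v,z):
    c=imaging.camera_info(n);R,t,K=map(np.array,(c['R'],c['t'],c['mtx']))
    o=-R.T@t; d=R.T@np.linalg.inv(K)@[u,v,1]
    return np.round((o+d*(z-o[2])/d[2])[:2],1)
def proj(n,X):
    c=imaging.camera_info(n);R,t,K=map(np.array,(c['R'],c['t'],c['mtx']))
    p=K@(R@np.array(X,float)+t);return np.round(p[:2]/p[2],1)
E
python3 - <<'E'
from h import *
a=cv2.imread('pics/top0.png');b=cv2.imread('pics/side0.png')
A=cv2.resize(a[275:375,130:230],(400,400),interpolation=cv2.INTER_CUBIC)
B=cv2.resize(b[340:440,290:390],(400,400),interpolation=cv2.INTER_CUBIC)
C=np.hstack([A,B])
cv2.imwrite('pics/crop0.png',C)
print('rim top',bp('top',157,350,200),'side',bp('side',358,367,200))
print('bowl',bp('top',307,249,61),'handle ends',bp('top',296,321,75),bp('top',362,320,75))
print('shelf front',bp('top',241,182,140),bp('top',406,177,140))
print('panel top',bp('top',252,301,105),bp('top',404,297,105))
E
```

```text
rim top [456.2 281.4] side [455.9 286.1]
bowl [621.2  47.2] handle ends [488.2  68.3] [488.7 -52.7]
shelf front [734.2 158.4] [ 739.4 -127.8]
panel top [527.  144.8] [ 531.  -125.6]
```

View pics/crop0.png

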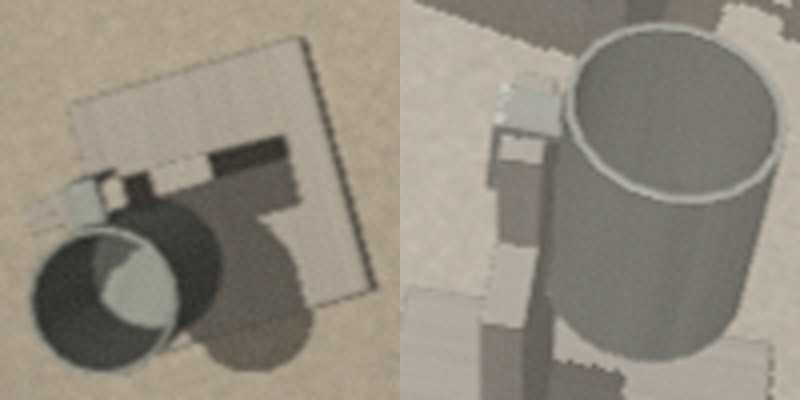

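```bash
cat >> h.py <<'E'
from scipy.spatial.transform import Rotation as Ro
def go(x,y,z,yaw):
    s=monitor.sense();R0=Ro.from_euler('xyz',s['tcp_rot']);p=np.array(s['eef_pos'])
    R1=Ro.from_euler('xyz',[np.pi,0,yaw])
    d=R0.inv().apply(np.array([x,y,z])-p)/50; w=np.degrees((R0.inv()*R1).as_rotvec())/6
    print('clock',round(float(s['clock']),2),'at',np.round(p,1),np.round(s['tcp_rot'],3),'d',np.round(d,2),'w',np.round(w,2))
E
python3 - <<'E'
from h import *
f=lambda x,y,z:bp('top',130+(x+.5)/4-.5,275+(y+.5)/4-.5,z)
a,b,c=f(72,103,12),f(303,38,12),f(375,290,12)
print('base',a,b,c,'len',np.linalg.norm(a-b),np.linalg.norm(b-c))
y=a-b;yaw=np.arctan2(-y[0],y[1]);x=b-c;print('yaw',yaw,np.arctan2(x[1],x[0]))
print('rack origin',(a+c)/2)
for yw in (yaw,np.arctan2(x[1],x[0])): print('cup from rack',(a+c)/2-36.5*np.array([np.cos(yw),np.sin(yw)]))
print('rim',f(104,300,200),bp('side',358.4,367.9,200))
go(456,283.5,260,np.pi+.27)
E
```

```text
base [526.4 363.9] [557. 250.] [433.6 214.3] len 117.93884008247663 128.46030515299265
yaw 0.26245939982627664 0.28161444583778833
rack origin [480.  289.1]
cup from rack [444.74995008 279.62983734]
cup from rack [444.93780709 278.95639962]
rim [456.9 283.5] [455.1 287. ]
clock 0.1 at [239.6 576.7 230.6] [-3.14  -0.     2.748] d [-6.25 -3.76 -0.58] w [-0.01 -0.   -6.34]
```

Request:
drive_tool([
  {"x": -0.8,"y": -0.45,"z": -0.3,"az": -0.8,"hand": 85},
  {"x": -1.6,"y": -0.9,"z": -0.58,"az": -1.6,"hand": 85},
  {"x": -2.4,"y": -1.4,"z": -0.58,"az": -2.4,"hand": 85},
  {"x": -3.2,"y": -1.9,"z": -0.58,"az": -3.2,"hand": 85},
  {"x": -4.0,"y": -2.4,"z": -0.58,"az": -4.0,"hand": 85},
  {"x": -4.8,"y": -2.9,"z": -0.58,"az": -4.8,"hand": 85},
  {"x": -5.6,"y": -3.35,"z": -0.58,"az": -5.6,"hand": 85},
  {"x": -6.25,"y": -3.76,"z": -0.58,"az": -6.34,"hand": 85},
])

```text
invalid input
```

```bash
python3 - <<'E'
from h import *
go(456,284,260,np.pi+.27)
P=lambda X:proj('wrist',X)
c=imaging.camera_info('wrist');print(np.round(c['mtx'],0).tolist())
print([P([456+30*np.cos(a),284+30*np.sin(a),200]).tolist() for a in (0,1.57,3.14,4.71)])
cv2.imwrite('pics/w1.png',imaging.grab_frame('wrist')[:,:,::-1])
E
```

```text
clock 0.1 at [239.6 576.7 230.6] [-3.14  -0.     2.748] d [-6.24 -3.75 -0.58] w [-0.01 -0.   -6.34]
[[346.0, 0.0, 316.0], [0.0, 346.0, 241.0], [0.0, 0.0, 1.0]]
[[115.3, 634.7], [125.6, 608.0], [74.4, 596.3], [66.1, 623.8]]
```

View pics/w1.png

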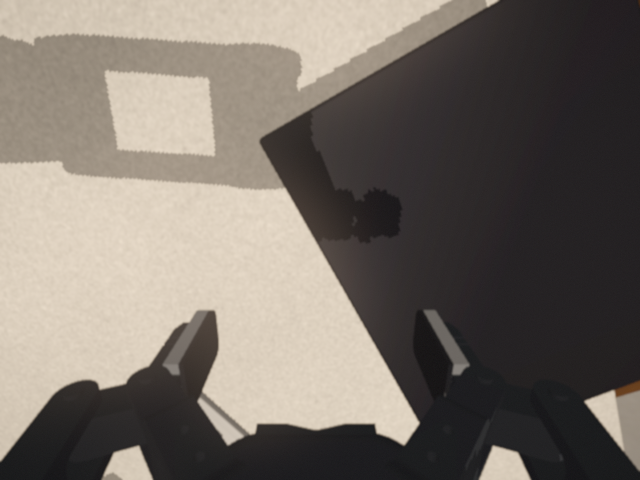

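The move was refused, so that wrist picture only shows the start pose. I'll retry with every field in each row.

Request:
drive_tool([
  {"x": -0.8,"y": -0.45,"z": -0.3,"ax": 0,"ay": 0,"az": -0.8,"hand": 85},
  {"x": -1.6,"y": -0.9,"z": -0.58,"ax": 0,"ay": 0,"az": -1.6,"hand": 85},
  {"x": -2.4,"y": -1.4,"z": -0.58,"ax": 0,"ay": 0,"az": -2.4,"hand": 85},
  {"x": -3.2,"y": -1.9,"z": -0.58,"ax": 0,"ay": 0,"az": -3.2,"hand": 85},
  {"x": -4.0,"y": -2.4,"z": -0.58,"ax": 0,"ay": 0,"az": -4.0,"hand": 85},
  {"x": -4.8,"y": -2.9,"z": -0.58,"ax": 0,"ay": 0,"az": -4.8,"hand": 85},
  {"x": -5.6,"y": -3.35,"z": -0.58,"ax": 0,"ay": 0,"az": -5.6,"hand": 85},
  {"x": -6.25,"y": -3.75,"z": -0.58,"ax": 0,"ay": 0,"az": -6.34,"hand": 85},
])

```text
clock: 0.95
eef_pos: [457.5, 282.1, 260.3]
tcp_rot: [-3.141, 0.0, -2.869]
contact_force: [0.9, 0.8, 1.0]
opening: 0.998
grasp_force: 0.0
```

```bash
python3 - <<'E'
from h import *
go(456,284,260,np.pi+.27)
P=lambda X:proj('wrist',X)
print([P([456+30*np.cos(a),284+30*np.sin(a),200]).tolist() for a in (0,1.57,3.14,4.71)])
im=imaging.grab_frame('wrist')[:,:,::-1].copy()
for k in range(60):
    a=k*np.pi/30;u=P([456+30*np.cos(a),284+30*np.sin(a),200]);cv2.circle(im,tuple(int(round(v)) for v in u),1,(0,0,255),-1)
cv2.imwrite('pics/w2.png',im)
E
```

```text
clock 0.95 at [457.5 282.1 260.3] [-3.141  0.    -2.869] d [0.02 0.05 0.01] w [-0.    0.    0.03]
[[306.8, 301.9], [364.4, 273.0], [332.7, 217.0], [272.9, 249.3]]
```

View pics/w2.png

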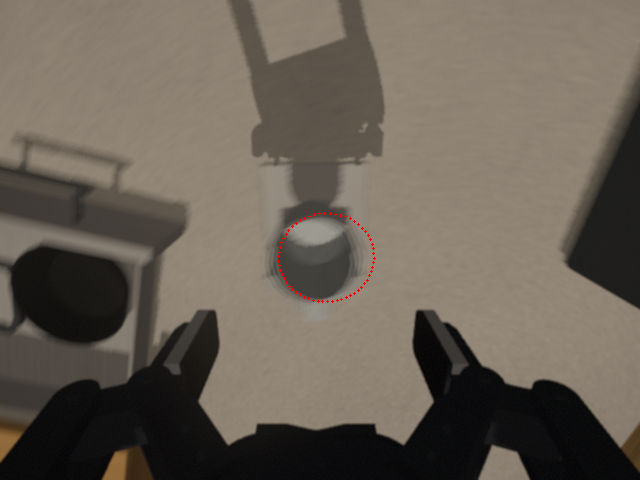

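The image is motion-blurred, with the cup rim around (314,257) against my predicted (324,257). I'll retake it now that the arm has settled.

```bash
python3 - <<'E'
from h import *
imaging.grab_frame('top');imaging.grab_frame('top')
go(456,284,260,np.pi+.27)
print(np.round(monitor.sense()['qvel'],3))
P=lambda X:proj('wrist',X)
raw=imaging.grab_frame('wrist')[:,:,::-1].copy();cv2.imwrite('pics/w3raw.png',raw)
im=raw.copy()
for k in range(60):
    a=k*np.pi/30;u=P([456+30*np.cos(a),284+30*np.sin(a),200]);cv2.circle(im,tuple(int(round(v)) for v in u),1,(0,0,255),-1)
cv2.imwrite('pics/w3.png',cv2.resize(im[130:350,220:440],(550,550),interpolation=cv2.INTER_CUBIC))
E
```

```text
clock 1.1 at [457.4 282.3 260.1] [-3.141 -0.    -2.875] d [0.02 0.04 0.  ] w [-0.   -0.   -0.03]
[0.049 0.001 0.001 0.015 0.    0.054]
```

View pics/w3.png

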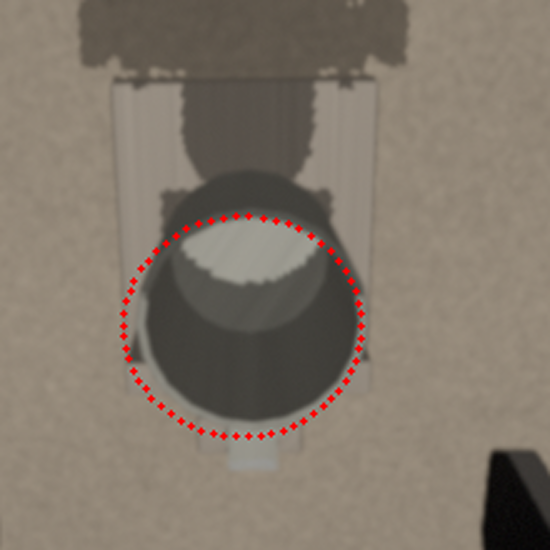

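The rim sits about 2.5 mm to the right and 2 mm up from my prediction, which puts the cup near (454.5, 285.5). The yaw is aligned with the rack (handle at the bottom centre), so I'll descend around the cup.

Request:
drive_tool([
  {"x": 0.04,"y": 0.08,"z": 0.0,"ax": 0,"ay": 0,"az": 0,"hand": 85},
  {"x": 0.04,"y": 0.08,"z": 0.3,"ax": 0,"ay": 0,"az": 0,"hand": 85},
  {"x": 0.04,"y": 0.08,"z": 0.7,"ax": 0,"ay": 0,"az": 0,"hand": 85},
  {"x": 0.04,"y": 0.08,"z": 1.1,"ax": 0,"ay": 0,"az": 0,"hand": 85},
  {"x": 0.04,"y": 0.08,"z": 1.5,"ax": 0,"ay": 0,"az": 0,"hand": 85},
  {"x": 0.04,"y": 0.08,"z": 1.8,"ax": 0,"ay": 0,"az": 0,"hand": 85},
  {"x": 0.04,"y": 0.08,"z": 2.0,"ax": 0,"ay": 0,"az": 0,"hand": 85},
  {"x": 0.04,"y": 0.08,"z": 2.0,"ax": 0,"ay": 0,"az": 0,"hand": 85},
])

```text
clock: 1.95
eef_pos: [452.1, 288.0, 159.1]
tcp_rot: [-3.141, -0.002, -2.87]
contact_force: [-0.7, -1.2, -0.7]
opening: 0.998
grasp_force: 0.0
```

```bash
python3 - <<'E'
from h import *
go(454.5,285.5,159,np.pi+.27); print(np.round(monitor.sense()['contact_force'],1))
E
```

```text
clock 1.95 at [452.1 288.  159.1] [-3.141e+00 -2.000e-03 -2.870e+00] d [-0.03 -0.06  0.  ] w [-0.01 -0.02  0.01]
[-0.7 -1.2 -0.7]
```

Request:
drive_tool([
  {"x": -0.03,"y": -0.05,"z": 0,"ax": 0,"ay": 0,"az": 0,"hand": 85},
  {"x": -0.03,"y": -0.05,"z": 0,"ax": 0,"ay": 0,"az": 0,"hand": 70},
  {"x": -0.03,"y": -0.05,"z": 0,"ax": 0,"ay": 0,"az": 0,"hand": 62},
  {"x": -0.03,"y": -0.05,"z": 0,"ax": 0,"ay": 0,"az": 0,"hand": 50},
  {"x": -0.03,"y": -0.05,"z": 0,"ax": 0,"ay": 0,"az": 0,"hand": 50},
  {"x": -0.03,"y": -0.05,"z": 0,"ax": 0,"ay": 0,"az": 0,"hand": 50},
], grip_force=35)

```text
clock: 2.55
eef_pos: [456.1, 285.6, 161.3]
tcp_rot: [3.141, 0.001, -2.872]
contact_force: [-0.4, -1.5, 6.4]
opening: 0.698
grasp_force: 36.5
```

Request:
drive_tool([
  {"x": 0,"y": 0,"z": -0.1,"ax": 0,"ay": 0,"az": 0,"hand": 50},
  {"x": 0,"y": 0,"z": -0.25,"ax": 0,"ay": 0,"az": 0,"hand": 50},
  {"x": 0,"y": 0,"z": -0.4,"ax": 0,"ay": 0,"az": 0,"hand": 50},
  {"x": 0,"y": 0,"z": -0.6,"ax": 0,"ay": 0,"az": 0,"hand": 50},
  {"x": 0,"y": 0,"z": -0.8,"ax": 0,"ay": 0,"az": 0,"hand": 50},
  {"x": 0,"y": 0,"z": -1.0,"ax": 0,"ay": 0,"az": 0,"hand": 50},
  {"x": 0,"y": 0,"z": -1.2,"ax": 0,"ay": 0,"az": 0,"hand": 50},
  {"x": 0,"y": 0,"z": -1.2,"ax": 0,"ay": 0,"az": 0,"hand": 50},
])

```text
clock: 3.35
eef_pos: [456.4, 285.9, 222.1]
tcp_rot: [3.141, 0.003, -2.871]
contact_force: [-0.3, -1.2, -0.7]
opening: 0.7
grasp_force: 38.5
```

```bash
python3 - <<'E'
from h import *
imaging.grab_frame('side')
a=imaging.grab_frame('side')[:,:,::-1];b=cv2.imread('pics/top0.png')
s=monitor.sense();print(s['opening'],s['grasp_force'],np.round(s['contact_force'],1))
A=cv2.resize(a[230:450,240:440],(400,440))
B=cv2.resize(b[210:320,260:360],(400,440),interpolation=cv2.INTER_CUBIC)
cv2.imwrite('pics/s4.png',np.hstack([A,B]))
go(621,47,222,np.pi+.27)
E
```

```text
0.7019703184775055 38.46531484276056 [-0.1  0.1 -1.4]
clock 3.45 at [455.6 285.4 220.5] [ 3.142  0.    -2.871] d [-1.92 -5.48 -0.03] w [0. 0. 0.]
```

View pics/s4.png

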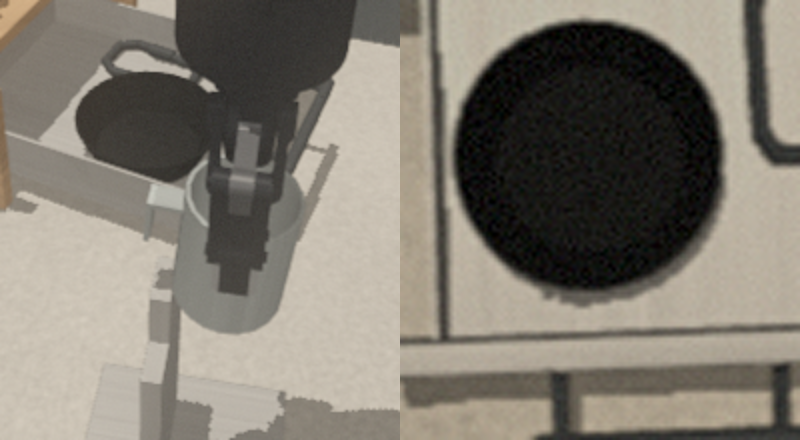

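The cup is off the hook and upright in the grip, with the bowl centred at about (621.5, 47). I'll raise a bit, then traverse.

Request:
drive_tool([
  {"x": 0,"y": 0,"z": -0.3,"ax": 0,"ay": 0,"az": 0,"hand": 50},
  {"x": 0,"y": 0,"z": -0.6,"ax": 0,"ay": 0,"az": 0,"hand": 50},
  {"x": -0.1,"y": -0.3,"z": -0.7,"ax": 0,"ay": 0,"az": 0,"hand": 50},
  {"x": -0.25,"y": -0.7,"z": -0.7,"ax": 0,"ay": 0,"az": 0,"hand": 50},
  {"x": -0.4,"y": -1.2,"z": -0.7,"ax": 0,"ay": 0,"az": 0,"hand": 50},
  {"x": -0.6,"y": -1.7,"z": -0.7,"ax": 0,"ay": 0,"az": 0,"hand": 50},
  {"x": -0.75,"y": -2.2,"z": -0.7,"ax": 0,"ay": 0,"az": 0,"hand": 50},
  {"x": -0.95,"y": -2.7,"z": -0.7,"ax": 0,"ay": 0,"az": 0,"hand": 50},
])

```text
clock: 4.25
eef_pos: [537.6, 166.1, 254.4]
tcp_rot: [-3.141, -0.001, -2.872]
contact_force: [-0.3, 0.6, -0.7]
opening: 0.699
grasp_force: 38.5
```

Request:
drive_tool([
  {"x": -0.15,"y": -0.45,"z": 0,"ax": 0,"ay": 0,"az": 0,"hand": 50},
  {"x": -0.3,"y": -0.9,"z": 0,"ax": 0,"ay": 0,"az": 0,"hand": 50},
  {"x": -0.5,"y": -1.4,"z": 0,"ax": 0,"ay": 0,"az": 0,"hand": 50},
  {"x": -0.65,"y": -1.9,"z": 0,"ax": 0,"ay": 0,"az": 0,"hand": 50},
  {"x": -0.8,"y": -2.3,"z": 0,"ax": 0,"ay": 0,"az": 0,"hand": 50},
  {"x": -0.9,"y": -2.6,"z": 0,"ax": 0,"ay": 0,"az": 0,"hand": 50},
  {"x": -0.97,"y": -2.78,"z": 0,"ax": 0,"ay": 0,"az": 0,"hand": 50},
  {"x": -0.97,"y": -2.78,"z": 0,"ax": 0,"ay": 0,"az": 0,"hand": 50},
])

```text
clock: 5.05
eef_pos: [621.5, 46.0, 254.8]
tcp_rot: [-3.142, -0.001, -2.873]
contact_force: [-0.7, 0.4, -0.4]
opening: 0.699
grasp_force: 38.5
```

```bash
python3 - <<'E'
from h import *
imaging.grab_frame('top')
go(621.5,47.3,80,np.pi+.27)
s=monitor.sense();print(s['opening'],s['grasp_force'],np.round(s['contact_force'],1))
E
```

```text
clock 5.1 at [621.   46.8 254.9] [ 3.141e+00 -1.000e-03 -2.872e+00] d [-0.01  0.01  3.5 ] w [ 0.   -0.01 -0.01]
0.7000664463310207 38.46500672399998 [-0.8 -0.  -1.5]
```

Request:
drive_tool([
  {"x": 0,"y": 0,"z": 0.4,"ax": 0,"ay": 0,"az": 0,"hand": 50},
  {"x": 0,"y": 0,"z": 0.9,"ax": 0,"ay": 0,"az": 0,"hand": 50},
  {"x": 0,"y": 0,"z": 1.4,"ax": 0,"ay": 0,"az": 0,"hand": 50},
  {"x": 0,"y": 0,"z": 1.9,"ax": 0,"ay": 0,"az": 0,"hand": 50},
  {"x": 0,"y": 0,"z": 2.4,"ax": 0,"ay": 0,"az": 0,"hand": 50},
  {"x": 0,"y": 0,"z": 2.9,"ax": 0,"ay": 0,"az": 0,"hand": 50},
  {"x": 0,"y": 0,"z": 3.3,"ax": 0,"ay": 0,"az": 0,"hand": 50},
  {"x": 0,"y": 0,"z": 3.5,"ax": 0,"ay": 0,"az": 0,"hand": 50},
])

```text
clock: 5.9
eef_pos: [619.6, 47.8, 78.6]
tcp_rot: [3.141, -0.003, -2.87]
contact_force: [-0.2, -0.7, -0.9]
opening: 0.704
grasp_force: 38.4
```

Request:
drive_tool([
  {"x": 0,"y": 0,"z": 0.05,"ax": 0,"ay": 0,"az": 0,"hand": 50},
  {"x": 0,"y": 0,"z": 0.1,"ax": 0,"ay": 0,"az": 0,"hand": 50},
  {"x": 0,"y": 0,"z": 0.15,"ax": 0,"ay": 0,"az": 0,"hand": 50},
  {"x": 0,"y": 0,"z": 0.2,"ax": 0,"ay": 0,"az": 0,"hand": 50},
  {"x": 0,"y": 0,"z": 0.24,"ax": 0,"ay": 0,"az": 0,"hand": 50},
  {"x": 0,"y": 0,"z": 0.24,"ax": 0,"ay": 0,"az": 0,"hand": 50},
])

```text
clock: 6.5
eef_pos: [621.2, 46.9, 68.3]
tcp_rot: [-3.142, -0.0, -2.872]
contact_force: [0.1, 0.4, -1.3]
opening: 0.701
grasp_force: 38.5
```

Request:
drive_tool([
  {"x": 0,"y": 0,"z": 0.03,"ax": 0,"ay": 0,"az": 0,"hand": 50},
  {"x": 0,"y": 0,"z": 0.06,"ax": 0,"ay": 0,"az": 0,"hand": 50},
  {"x": 0,"y": 0,"z": 0.08,"ax": 0,"ay": 0,"az": 0,"hand": 50},
  {"x": 0,"y": 0,"z": 0.08,"ax": 0,"ay": 0,"az": 0,"hand": 50},
])

```text
clock: 6.9
eef_pos: [623.3, 47.4, 66.5]
tcp_rot: [-3.141, 0.004, -2.872]
contact_force: [-0.8, 1.5, 14.8]
opening: 0.697
grasp_force: 39.7
```

Request:
drive_tool([
  {"x": 0,"y": 0,"z": 0.02,"ax": 0,"ay": 0,"az": 0,"hand": 50},
  {"x": 0,"y": 0,"z": 0.02,"ax": 0,"ay": 0,"az": 0,"hand": 50},
])

```text
clock: 7.1
eef_pos: [624.0, 47.5, 66.1]
tcp_rot: [-3.141, 0.006, -2.872]
contact_force: [-0.0, 3.7, 17.1]
opening: 0.699
grasp_force: 40.0
```

Contact is made at about 17 N. I'll relieve the preload a little and open gently.

Request:
drive_tool([
  {"x": 0,"y": 0,"z": -0.03,"ax": 0,"ay": 0,"az": 0,"hand": 50},
  {"x": 0,"y": 0,"z": -0.03,"ax": 0,"ay": 0,"az": 0,"hand": 62},
  {"x": 0,"y": 0,"z": -0.03,"ax": 0,"ay": 0,"az": 0,"hand": 66},
  {"x": 0,"y": 0,"z": -0.03,"ax": 0,"ay": 0,"az": 0,"hand": 72},
  {"x": 0,"y": 0,"z": -0.03,"ax": 0,"ay": 0,"az": 0,"hand": 80},
  {"x": 0,"y": 0,"z": -0.03,"ax": 0,"ay": 0,"az": 0,"hand": 85},
  {"x": 0,"y": 0,"z": -0.03,"ax": 0,"ay": 0,"az": 0,"hand": 85},
  {"x": 0,"y": 0,"z": -0.03,"ax": 0,"ay": 0,"az": 0,"hand": 85},
])

```text
clock: 7.9
eef_pos: [621.2, 46.9, 64.7]
tcp_rot: [3.142, -0.0, -2.871]
contact_force: [0.1, 0.4, -0.1]
opening: 0.996
grasp_force: 0.0
```

Request:
drive_tool([
  {"x": 0,"y": 0,"z": -0.2,"ax": 0,"ay": 0,"az": 0,"hand": 85},
  {"x": 0,"y": 0,"z": -0.5,"ax": 0,"ay": 0,"az": 0,"hand": 85},
  {"x": 0,"y": 0,"z": -0.9,"ax": 0,"ay": 0,"az": 0,"hand": 85},
  {"x": 0,"y": 0,"z": -1.4,"ax": 0,"ay": 0,"az": 0,"hand": 85},
  {"x": 0,"y": 0,"z": -2.0,"ax": 0,"ay": 0,"az": 0,"hand": 85},
  {"x": 0,"y": 0,"z": -2.6,"ax": 0,"ay": 0,"az": 0,"hand": 85},
  {"x": 0,"y": 0,"z": -2.6,"ax": 0,"ay": 0,"az": 0,"hand": 85},
])

```text
clock: 8.6
eef_pos: [624.1, 47.2, 200.9]
tcp_rot: [-3.14, 0.009, -2.871]
contact_force: [0.6, 0.3, 0.4]
opening: 0.995
grasp_force: 0.0
```

```bash
python3 - <<'E'
from h import *
imaging.grab_frame('side')
a=imaging.grab_frame('side')[:,:,::-1];b=imaging.grab_frame('top')[:,:,::-1]
A=cv2.resize(a[180:360,200:400],(400,360));B=cv2.resize(b[200:340,240:400],(400,350))
C=np.zeros((360,800,3),np.uint8);C[:,:400]=A;C[:350,400:]=B
cv2.imwrite('pics/s5.png',C)
go(450,9,200,np.pi)
E
```

```text
clock 8.75 at [621.   46.9 195.3] [-3.141e+00  1.000e-03 -2.871e+00] d [ 3.5   0.18 -0.1 ] w [-0.    0.01  2.58]
```

View pics/s5.png

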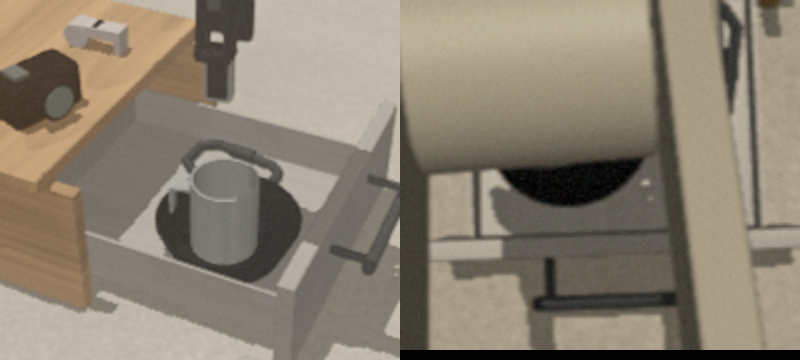

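The cup stands upright in the bowl, and the handle bar is at about x = 488, y = 8. I'll retract in front of the handle and shut the fingers.

Request:
drive_tool([
  {"x": 0.3,"y": 0.0,"z": -0.1,"ax": 0,"ay": 0,"az": 0.4,"hand": 85},
  {"x": 0.8,"y": 0.0,"z": -0.1,"ax": 0,"ay": 0,"az": 0.8,"hand": 70},
  {"x": 1.3,"y": 0.05,"z": -0.1,"ax": 0,"ay": 0,"az": 1.2,"hand": 50},
  {"x": 1.8,"y": 0.1,"z": -0.1,"ax": 0,"ay": 0,"az": 1.6,"hand": 20},
  {"x": 2.3,"y": 0.1,"z": -0.1,"ax": 0,"ay": 0,"az": 2.0,"hand": 0},
  {"x": 2.8,"y": 0.15,"z": -0.1,"ax": 0,"ay": 0,"az": 2.4,"hand": 0},
  {"x": 3.3,"y": 0.18,"z": -0.1,"ax": 0,"ay": 0,"az": 2.4,"hand": 0},
  {"x": 3.7,"y": 0.18,"z": -0.1,"ax": 0,"ay": 0,"az": 2.4,"hand": 0},
])

```text
clock: 9.55
eef_pos: [438.1, 6.1, 198.7]
tcp_rot: [3.142, -0.003, -3.123]
contact_force: [-0.1, -0.2, -1.0]
opening: 0.001
grasp_force: 0.0
```

```bash
python3 - <<'E'
from h import *
imaging.grab_frame('side');imaging.grab_frame('side')
go(445,8,60,np.pi+.018); print(monitor.sense()['opening'])
E
```

```text
clock 9.65 at [437.3   5.9 198.7] [-3.141 -0.004 -3.123] d [-0.16  0.04  2.77] w [-0.   -0.04  0.  ]
0.001856911786957128
```

Request:
drive_tool([
  {"x": 0,"y": 0,"z": 0.4,"ax": 0,"ay": 0,"az": 0,"hand": 0},
  {"x": 0,"y": 0,"z": 0.9,"ax": 0,"ay": 0,"az": 0,"hand": 0},
  {"x": 0,"y": 0.04,"z": 1.4,"ax": 0,"ay": 0,"az": 0,"hand": 0},
  {"x": 0,"y": 0.04,"z": 1.9,"ax": 0,"ay": 0,"az": 0,"hand": 0},
  {"x": 0,"y": 0.04,"z": 2.4,"ax": 0,"ay": 0,"az": 0,"hand": 0},
  {"x": 0,"y": 0.04,"z": 2.7,"ax": 0,"ay": 0,"az": 0,"hand": 0},
  {"x": 0,"y": 0.04,"z": 2.77,"ax": 0,"ay": 0,"az": 0,"hand": 0},
  {"x": 0,"y": 0.04,"z": 2.77,"ax": 0,"ay": 0,"az": 0,"hand": 0},
])

```text
clock: 10.45
eef_pos: [440.5, 8.4, 60.7]
tcp_rot: [3.142, -0.002, -3.123]
contact_force: [0.5, 0.5, -0.3]
opening: -0.004
grasp_force: 0.0
```

Request:
drive_tool([
  {"x": -0.1,"y": 0,"z": 0,"ax": 0,"ay": 0,"az": 0,"hand": 0},
  {"x": -0.25,"y": 0,"z": 0,"ax": 0,"ay": 0,"az": 0,"hand": 0},
  {"x": -0.4,"y": 0,"z": 0,"ax": 0,"ay": 0,"az": 0,"hand": 0},
  {"x": -0.5,"y": 0,"z": 0,"ax": 0,"ay": 0,"az": 0,"hand": 0},
  {"x": -0.6,"y": 0,"z": 0,"ax": 0,"ay": 0,"az": 0,"hand": 0},
  {"x": -0.7,"y": 0,"z": 0,"ax": 0,"ay": 0,"az": 0,"hand": 0},
  {"x": -0.8,"y": 0,"z": 0,"ax": 0,"ay": 0,"az": 0,"hand": 0},
  {"x": -0.9,"y": 0,"z": 0,"ax": 0,"ay": 0,"az": 0,"hand": 0},
])

```text
clock: 11.25
eef_pos: [485.5, 9.2, 61.2]
tcp_rot: [3.142, -0.001, -3.123]
contact_force: [-1.9, 0.2, 2.0]
opening: 0.001
grasp_force: 0.7
```

Request:
drive_tool([
  {"x": -0.15,"y": 0,"z": 0,"ax": 0,"ay": 0,"az": 0,"hand": 0},
  {"x": -0.3,"y": 0,"z": 0,"ax": 0,"ay": 0,"az": 0,"hand": 0},
  {"x": -0.45,"y": 0,"z": 0,"ax": 0,"ay": 0,"az": 0,"hand": 0},
  {"x": -0.6,"y": 0,"z": 0,"ax": 0,"ay": 0,"az": 0,"hand": 0},
  {"x": -0.75,"y": 0,"z": 0,"ax": 0,"ay": 0,"az": 0,"hand": 0},
  {"x": -0.9,"y": 0,"z": 0,"ax": 0,"ay": 0,"az": 0,"hand": 0},
  {"x": -1.05,"y": 0,"z": 0,"ax": 0,"ay": 0,"az": 0,"hand": 0},
  {"x": -1.2,"y": 0,"z": 0,"ax": 0,"ay": 0,"az": 0,"hand": 0},
])

```text
clock: 12.05
eef_pos: [546.1, 10.3, 61.3]
tcp_rot: [3.142, -0.0, -3.123]
contact_force: [-2.3, 0.7, 0.3]
opening: 0.002
grasp_force: 0.8
```

```bash
python3 - <<'E'
from h import *
a=imaging.grab_frame('side')[:,:,::-1];b=imaging.grab_frame('top')[:,:,::-1]
cv2.imwrite('pics/s6.png',np.hstack([cv2.resize(a[160:380,180:440],(400,338)),cv2.resize(b[150:350,220:440],(400,364))[:338]]))
go(620,9,60,np.pi+.018); print(np.round(monitor.sense()['contact_force'],1))
E
```

```text
clock 12.15 at [547.2  10.2  61.5] [-3.141e+00  2.000e-03 -3.123e+00] d [-1.45 -0.05  0.03] w [-0.    0.02  0.01]
[ 1.3  0.5 -0.3]
```

View pics/s6.png

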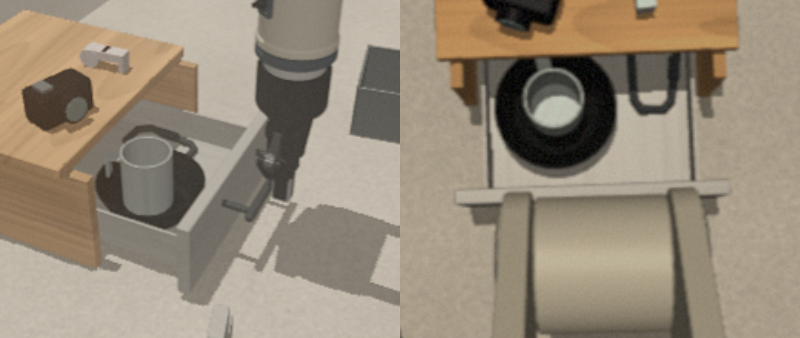

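The tray is sliding cleanly, with the cup upright and centred and the fingers against the bar. I'll push on to just before the catch.

Request:
drive_tool([
  {"x": -0.12,"y": 0,"z": 0,"ax": 0,"ay": 0,"az": 0,"hand": 0},
  {"x": -0.27,"y": 0,"z": 0,"ax": 0,"ay": 0,"az": 0,"hand": 0},
  {"x": -0.44,"y": 0,"z": 0,"ax": 0,"ay": 0,"az": 0,"hand": 0},
  {"x": -0.61,"y": 0,"z": 0,"ax": 0,"ay": 0,"az": 0,"hand": 0},
  {"x": -0.78,"y": 0,"z": 0,"ax": 0,"ay": 0,"az": 0,"hand": 0},
  {"x": -0.95,"y": 0,"z": 0,"ax": 0,"ay": 0,"az": 0,"hand": 0},
  {"x": -1.12,"y": 0,"z": 0,"ax": 0,"ay": 0,"az": 0,"hand": 0},
  {"x": -1.25,"y": 0,"z": 0,"ax": 0,"ay": 0,"az": 0,"hand": 0},
])

```text
clock: 12.95
eef_pos: [609.0, 11.5, 61.3]
tcp_rot: [3.142, 0.001, -3.123]
contact_force: [-1.7, 0.8, -0.1]
opening: 0.004
grasp_force: 0.8
```

Request:
drive_tool([
  {"x": -0.07,"y": 0,"z": 0,"ax": 0,"ay": 0,"az": 0,"hand": 0},
  {"x": -0.14,"y": 0,"z": 0,"ax": 0,"ay": 0,"az": 0,"hand": 0},
  {"x": -0.21,"y": 0,"z": 0,"ax": 0,"ay": 0,"az": 0,"hand": 0},
  {"x": -0.28,"y": 0,"z": 0,"ax": 0,"ay": 0,"az": 0,"hand": 0},
  {"x": -0.35,"y": 0,"z": 0,"ax": 0,"ay": 0,"az": 0,"hand": 0},
  {"x": -0.4,"y": 0,"z": 0,"ax": 0,"ay": 0,"az": 0,"hand": 0},
])

```text
clock: 13.55
eef_pos: [628.3, 11.8, 61.3]
tcp_rot: [-3.142, 0.0, -3.123]
contact_force: [-0.5, 0.7, 0.0]
opening: 0.0
grasp_force: 0.7
```

Request:
drive_tool([
  {"x": -0.04,"y": 0,"z": 0,"ax": 0,"ay": 0,"az": 0,"hand": 0},
  {"x": -0.08,"y": 0,"z": 0,"ax": 0,"ay": 0,"az": 0,"hand": 0},
  {"x": -0.12,"y": 0,"z": 0,"ax": 0,"ay": 0,"az": 0,"hand": 0},
  {"x": -0.16,"y": 0,"z": 0,"ax": 0,"ay": 0,"az": 0,"hand": 0},
  {"x": -0.2,"y": 0,"z": 0,"ax": 0,"ay": 0,"az": 0,"hand": 0},
])

```text
clock: 14.05
eef_pos: [635.9, 11.9, 60.8]
tcp_rot: [-3.142, -0.004, -3.123]
contact_force: [-4.5, -0.2, 2.0]
opening: -0.003
grasp_force: 2.6
```

Request:
drive_tool([
  {"x": -0.04,"y": 0,"z": 0,"ax": 0,"ay": 0,"az": 0,"hand": 0},
  {"x": -0.08,"y": 0,"z": 0,"ax": 0,"ay": 0,"az": 0,"hand": 0},
  {"x": -0.12,"y": 0,"z": 0,"ax": 0,"ay": 0,"az": 0,"hand": 0},
])

```text
clock: 14.35
eef_pos: [643.9, 12.1, 61.1]
tcp_rot: [-3.141, -0.0, -3.123]
contact_force: [0.5, -0.3, -0.5]
opening: 0.003
grasp_force: 0.0
```

Request:
drive_tool([
  {"x": -0.04,"y": 0,"z": 0,"ax": 0,"ay": 0,"az": 0,"hand": 0},
  {"x": -0.08,"y": 0,"z": 0,"ax": 0,"ay": 0,"az": 0,"hand": 0},
  {"x": -0.12,"y": 0,"z": 0,"ax": 0,"ay": 0,"az": 0,"hand": 0},
])

```text
clock: 14.65
eef_pos: [646.9, 12.1, 61.2]
tcp_rot: [-3.141, -0.007, -3.123]
contact_force: [-19.6, -1.2, 16.9]
opening: -0.0
grasp_force: 9.7
```

The catch resisted, then drew the tray in, and now there is a firm stop at about 20 N at x = 647. I'll back off.

Request:
drive_tool([
  {"x": 0.15,"y": 0,"z": 0,"ax": 0,"ay": 0,"az": 0,"hand": 0},
  {"x": 0.4,"y": 0,"z": 0,"ax": 0,"ay": 0,"az": 0,"hand": 0},
  {"x": 0.8,"y": 0,"z": 0,"ax": 0,"ay": 0,"az": 0,"hand": 0},
  {"x": 1.3,"y": 0,"z": 0,"ax": 0,"ay": 0,"az": 0,"hand": 0},
  {"x": 1.9,"y": 0,"z": 0,"ax": 0,"ay": 0,"az": 0,"hand": 0},
  {"x": 2.5,"y": 0,"z": 0,"ax": 0,"ay": 0,"az": 0,"hand": 0},
  {"x": 3.0,"y": 0,"z": 0,"ax": 0,"ay": 0,"az": 0,"hand": 0},
  {"x": 3.0,"y": 0,"z": 0,"ax": 0,"ay": 0,"az": 0,"hand": 0},
])

```text
clock: 15.45
eef_pos: [495.9, 9.3, 61.0]
tcp_rot: [-3.142, -0.003, -3.123]
contact_force: [0.4, 0.3, 0.5]
opening: 0.001
grasp_force: 0.0
```

```bash
python3 - <<'E'
from h import *
imaging.grab_frame('top')
a=imaging.grab_frame('side')[:,:,::-1];b=imaging.grab_frame('top')[:,:,::-1]
cv2.imwrite('pics/s7.png',np.hstack([cv2.resize(a[140:360,100:360],(400,338)),cv2.resize(b[100:300,220:440],(400,364))[:338]]))
s=monitor.sense();print(s['clock'],s['eef_pos'],np.round(s['contact_force'],1))
print([proj('side',[661,y,75]).tolist() for y in (-50,70)],[proj('top',[661,y,75]).tolist() for y in (-50,70)])
E
```

```text
15.6 [501.18562003   9.39346973  61.79419544] [0.3 0.  0.3]
[[317.9, 247.3], [287.8, 283.5]] [[358.9, 226.5], [294.3, 227.3]]
```

View pics/s7.png

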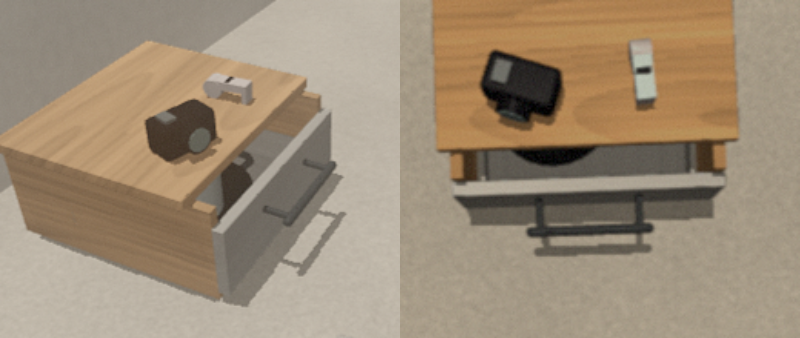

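The handle bar is at its predicted home position, about row 227 in the top view. The panel meets the cheeks, and the headlamp and whistle are where they were. The robot is clear, so I'll hand the job in.

```bash
python3 -c "
from rig import r
print(r.sign_off())"
```

```text
the job is handed in; nothing more can be done
None
```

The job is handed in at about 15.6 s with no verdict returned: the cup was set upright in the bowl and the tray pushed home to a firm stop past its catch, but the shelf hides the cup, so I couldn't check that it is still standing.

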